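Register a printing block in the jig and hold it

ROBOT

A 6-joint arm with a two-finger parallel gripper is mounted at the origin on the work surface. World frame = base frame: x ahead of the robot, y to its left, z up, the work surface at z = 0. Lengths are in m, angles in rad, forces in N, time in s.
With the tool pointing down it reaches from about 0.35 to 0.85 m from the base axis. Payload 8.1 kg.
Tool frame: the origin (TCP) lies on the mounting face of the last link; the fingertips stand 186 mm ahead of it and the grasp point (between the pads) lies 167 mm ahead of it; z points along the fingers, y is the line along which they close (so a half turn about z gives the same grasp; the last joint's range is limited). The gripper opens to 93 mm and grips with 3 to 60 N. Pads are 15 mm wide; open, the fingers measure 128 mm over their backs; the gripper's body (75 mm by 188 mm) begins 65 mm behind the grasp point.
Start: joints at [-1.317, 0.13, 1.488, -0, 1.523, -0.085], TCP at [0.199, -0.566, 0.405] pointing down, gripper open.
Joint ranges: [-2.96, 2.96], [-0.89, 2.26], [0.02, 2.5], [-1.34, 4.48], [0, 2.73], [-2.66, 2.66]. Speed limits (rad/s): [2.39, 2.39, 2.79, 3.14, 3.14, 3.14].

INTERFACE

Orientations are given as a rotation vector (axis times angle).
In Python, from plant import read_state, read_camera, camera_params, close_job gives the robot as it stands. The module is installed in compiled form; this text tells all that it offers.
- The arm moves only by the tool servo_tool, never from a script. Its argument "increments" is a list of rows, each an object with "slide": the shift along the tool's x, y, z in mm, a list of three; "dr": the turn, a rotation vector about the tool's x, y, z in rad, a list of three; "jaw": the closure, from 0 (fully open) to 1 (shut). In form: [{"slide": [x, y, z], "dr": [ax, ay, az], "jaw": jaw}, ...]. A call has 1 to 20 rows; each row is the pose to reach, as a shift and turn from the pose commanded when the call began, along the tool's axes at that moment; what a row does not reach only later rows make up. A row lasts 1/10 s, in which the tool goes at most 50 mm and 8.59 degrees, less where a joint would pass 70% of its speed; a pose out of reach is approached as far as the arm can. A call with a gripper value outside its range is refused whole. The fingers move at their own pace and stop on an object; "force" is the grip in N (left out, the last holds). Time passes only in rows, so rows that repeat a pose let the fingers close. It gives the time, the measured TCP pose, the force, the opening and the grip force at its end, in the units of the state.
- read_state(): the state, without advancing time (a new reading comes with each control period).
- read_camera(name): name is "scene" or "top" or "wrist"; returns (picture, depth): 400x640x3 uint8, red, green, blue; 400x640 float32, m along the optical axis (not along the pixel's ray), 0 where there is no reading.
- camera_params(name): a dict with "fx", "fy", "cx", "cy" (pixels), "rvec" (rotation vector, rad) and "tvec" (3), from world to camera coordinates, as OpenCV has them. Camera axes: x right, y down, z forward; pixel columns grow to the right and rows downward; lengths in m; the calibration is good to about 2 mm. The wrist camera is an equidistant fisheye: a pixel r from the principal point sees the ray r / f radians off the axis. A picture is of the moment at which its call begins: read the wrist's pose just before it. camera_params takes no time and is no camera call; for the wrist camera it gives the pose at the moment of the call.
- close_job(): hands the job in; it is judged then, once.
The state is a dict: "t": time; "q": joint angles; "dq": joint speeds; "joint_torque": joint torques, N m; "tool_pos": TCP position; "orientation": TCP orientation; "force": force on the tool from outside, world axes, zero at the start; "wrist_torque": the same for the moment, N m; "opening": finger opening in m; "gripper_force": force on a finger pad.
Only numpy, scipy, OpenCV 4.12 (cv2) and the standard library are available. Lean on these libraries where they do the work, as an engineer would, in place of code of your own. Each camera call takes 0.05 s, during which the arm holds its last target. There are 200 camera calls.

TASK

Get the lino printing block ready for the next proof: first turn the margin dial of the registration jig to setting 3 (the three dots). Then lay the block flat on the jig board, carved face up and with a long side along the back stop, push it firmly but without ramming into the corner so that it bears on the back stop and the side stop at once, and finish while still holding it with the gripper, pressed against both. Leave the dish, palette knife, brush jar and ink tin alone.

Things in the scene. Friction and masses are not known exactly. Their poses are not given: they have to be found in the camera images.
- jig: Registration jig: a fixed plywood board 220 (x) x 280 (y) x 12 mm, origin at the centre of its underside; it lies flat on the table at a varying place and yaw. On it, in its own frame: a back stop at +x, a side stop at the -y side of the working area and a black margin dial on a round plate outside the side stop. The free working area is the rest of the board (towards -x and +y of the corner); the board's top is at z 12 mm.
- back_stop: Fixed aluminium bar on the jig, 14 mm wide (jig x), 190 mm long (jig y), only 8 mm high above the board top, so that a gripped block must be held higher than that for a finger to pass over the bar. Origin: on the board top, at the middle of the length of its inner face (the face towards the jig's -x, which the block bears on). Axes as the jig's.
- side_stop: Aluminium bar on the jig, 150 mm long (jig x), 12 mm wide, 8 mm high above the board top, at right angles to the back stop. Origin: on the board top, at the middle of the length of its inner face (the face towards the jig's +y, which an end of the block bears on). Axes as the jig's. The dial moves it along jig y: 2 mm towards +y per setting. It gives way (turning the dial back) only if pushed with more than about 20 N.
- dial (a joint): Margin dial angle in rad, growing clockwise seen from above, range -0.1 to 1.6. Settings: 1 at 0.0, 2 at 0.5, 3 at 1.0, 4 at 1.5, marked on the plate by groups of one, two, three and four black dots; it is stiff and stays where it is left. It starts anywhere from setting 1 to setting 2. At value v the white-lined end of the grip bar points (0.75 - v) rad anticlockwise, seen from above, from the jig's +x. Turning needs about 0.1 N m.
- dial_grip (a point): Point on the dial's vertical axis at the height to grip, 48 mm above the table. The dial's grip bar is upright-sided, 40 mm long, 12 mm thick, from 26 to 60 mm above the table, on a round black skirt 42 mm across (20 to 26 mm above the table) on a plate 84 mm across (top at 20 mm). Its x axis lies in the jig's frame at yaw -v (v: dial value); the bar's white-lined end is 0.75 rad anticlockwise of this x axis.
- block: Wood-backed lino printing block, 90 (x) x 50 (y) x 32 (z) mm, about 0.13 kg, grey carved face with white loops on top (+z). Origin: centre of its underside. It starts flat on the table, left of the jig. The friction of block on stops and board is high (coefficient about 0.5 to 0.75), so a hard push on one stop can carry much of the push meant for the other. Either long side may go against the back stop.
- dish: Round clear paint dish, 100 mm across, 14 mm high, with dabs of paint; origin at the centre of its underside. A bystander.
- knife: Palette knife about 200 mm long lying along its x; a bystander.
- brush_jar: White jar, 72 mm across, 95 mm high, brushes in it up to about 225 mm above the table; origin at the centre of its underside. A bystander.
- ink_tin: Ink tin, 68 mm across, 60 mm high; origin at the centre of its underside. A bystander.

How it is judged:
On the way, in this order (a step that is already met when the one before it is completed fails the run):
1. the margin dial is at setting 3 (value of joint dial between 0.88 and 1.12 rad and velocity of joint dial between -0.2 and 0.2 rad/s), for 0.3 s.
2. the block lies in the corner, pressed against both stops (contact force between block and back_stop above 1.5 N and contact force between block and side_stop above 1.5 N and angle between block's own z axis and vertical below 0.06 rad and z of block in the frame of jig below 0.0155 m and angle between the x axis of block and the y axis of jig, either way round below 0.06 rad), for 0.2 s.
At the end, for the whole second after the job is handed in: Dial at setting 3 (0.88 to 1.12 rad); block flat on the jig board (within 3.5 mm, 0.06 rad), long side along the back stop within 0.06 rad, pressing on back stop and side stop with over 1.5 N each, at rest, the fingers still on it with over 1 N (all of step 2 and value of joint dial between 0.88 and 1.12 rad and contact force between the fingers and block above 1 N and linear speed of block below 0.01 m/s); the arm keeps its last pose, push and grip.
It fails at once if the block rammed into a stop (over 45 N) (contact force between block and back_stop above 45 N or contact force between block and side_stop above 45 N).
It fails at once if the dish was pushed more than 20 mm (distance of dish from where it was at the start of the episode above 0.02 m).
It fails at once if the knife was pushed more than 20 mm (distance of knife from where it was at the start of the episode above 0.02 m).
It fails at once if the brush jar was pushed more than 20 mm (distance of brush_jar from where it was at the start of the episode above 0.02 m).
It fails at once if the ink tin was pushed more than 20 mm (distance of ink_tin from where it was at the start of the episode above 0.02 m).
It also fails if it takes over 72 s, if anything falls off the work surface, if the arm or the gripper's body presses on something with over 40 N, if the wrist force passes 120 N, or if a joint passes its speed limit or range.

## Working session

There is one attempt and no reset: what is moved stays moved. The work goes in short steps, Python scripts to look and compute and a tool call to move; the robot and the scene stay as the last step left them, time stands still between calls to the robot, and variables do not carry over. Pictures are saved under pics/ and viewed, at most 10 in all, crops included, and the job is handed in when it is done.

Besides the shell and the picture viewer there is one more tool, called after "Emit:" by a JSON object that holds its "fn" and its "kwargs". servo_tool: Moves the arm, as the interface text tells. Its arguments: {"type":"object","properties":{"increments":{"type":"array"},"force":{"type":"number"}},"required":["increments"]}

```bash
mkdir -p pics
cat > h.py <<'E'
import numpy as np, cv2
from plant import *
R=lambda v: cv2.Rodrigues(np.array(v,float))[0]
def ray(p,uv,fish=False):
    uv=np.asarray(uv,float).reshape(-1,2)
    a=(uv-[p['cx'],p['cy']])/[p['fx'],p['fy']]
    if fish:
        th=np.linalg.norm(a,axis=1,keepdims=True); d=np.hstack([a/np.maximum(th,1e-9)*np.sin(th),np.cos(th)])
    else: d=np.hstack([a,np.ones((len(a),1))])
    Rm=R(p['rvec']); return -Rm.T@np.array(p['tvec']).ravel(), d@Rm
def plane(p,uv,z,fish=False):
    o,d=ray(p,uv,fish); return o+d*((z-o[2])/d[:,2:3])
E
python3 - <<'E'
from h import *
print(read_state())
for n in("top","scene"):
    im,d=read_camera(n); cv2.imwrite(f'pics/{n}.png',im[...,::-1]); np.savez(f'{n}.npz',im=im,d=d)
    print(n,camera_params(n))
E
```

```text
{'t': 0.0, 'q': array([-1.31740115e+00,  1.31159675e-01,  1.48925540e+00, -1.43703509e-05,
        1.52298769e+00, -8.53741879e-02]), 'dq': array([ 0.00036544, -0.00132478,  0.00028701,  0.00027389,  0.00023109,
        0.00159332]), 'joint_torque': array([ 9.41469102e-05, -5.59846866e+01, -4.91758025e+01,  7.68182008e-02,
        3.51621467e-02, -2.10824537e-04]), 'tool_pos': array([ 0.19937339, -0.56567195,  0.40370114]), 'orientation': array([-3.09485539e+00, -5.29293926e-01,  2.60904829e-04]), 'force': array([ 0.76192661, -0.86220601,  0.38508281]), 'wrist_torque': array([-0.04585781, -0.01518685,  0.07261466]), 'gripper_force': 0.0, 'opening': 0.0930749506890887}
top {'fx': 437.0451965505503, 'fy': 437.0451965505503, 'cx': 319.41525551481834, 'cy': 204.9234358104362, 'rvec': array([ 2.13249111, -2.16576963,  0.18465224]), 'tvec': array([-0.01674074,  0.58210381,  1.29228   ])}
scene {'fx': 404.61567856520645, 'fy': 404.61567856520645, 'cx': 325.9506516547777, 'cy': 201.79052840895514, 'rvec': array([ 1.61518279,  1.66976766, -0.91440635]), 'tvec': array([ 0.0615286 , -0.28018069,  1.78946497])}
```

View pics/top.png

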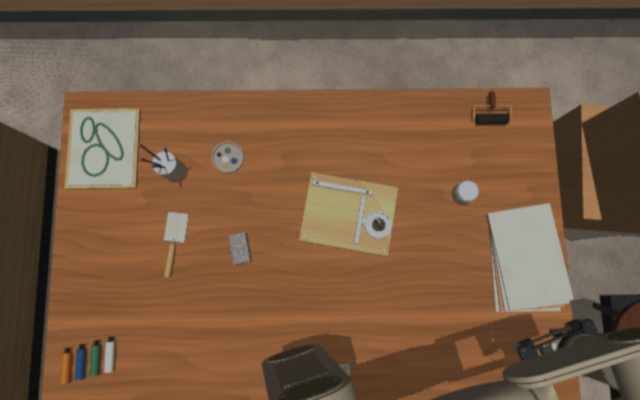

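View pics/scene.png

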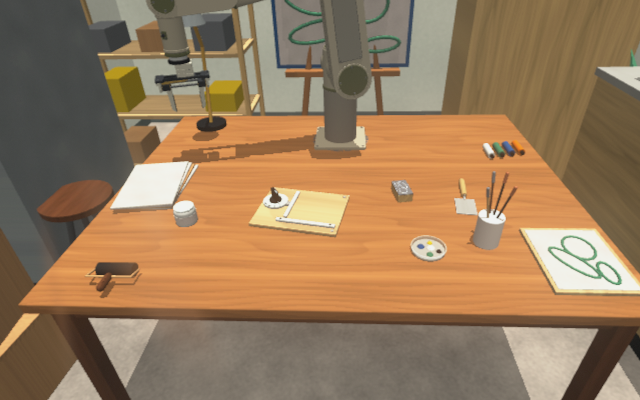

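The top view shows the jig, with board corners near (311,174), (398,187), (388,254) and (300,240). The dial is at (378,225), the back stop runs (313,182)-(371,192), the side stop (363,197)-(357,243), and the block is at (240,248). The scene view agrees.

Run:
```python
from h import *
p=camera_params('top'); z=np.load('top.npz'); im=z['im']; hsv=cv2.cvtColor(im,cv2.COLOR_RGB2HSV)
for n,uv in(("board",(330,210)),("wood",(270,220)),("block",(240,252))): print(n,hsv[uv[1],uv[0]],im[uv[1],uv[0]])
roi=np.zeros(im.shape[:2],np.uint8); roi[165:262,290:408]=1
m=((hsv[...,0]>17)&(hsv[...,0]<40)&(hsv[...,1]>60)&(hsv[...,2]>120)).astype(np.uint8)*roi
c=np.vstack([x for x in cv2.findContours(m,0,2)[0] if cv2.contourArea(x)>50]); r=cv2.minAreaRect(c); b=cv2.boxPoints(r); print(r,b)
P=plane(p,b,.012); print(P, [np.linalg.norm(P[i]-P[i-1]) for i in range(4)]); 
ctr=P.mean(0); e=[P[i]-P[i-1] for i in range(4)]
l=max(e,key=np.linalg.norm); l=l if l[1]>0 else -l; yaw=np.arctan2(-l[0],l[1]); print("jig",ctr,"yaw",yaw)
roi[:]=0; roi[225:272,222:258]=1
m=((hsv[...,1]<90)).astype(np.uint8)*roi
c=max(cv2.findContours(m,0,2)[0],key=cv2.contourArea); r=cv2.minAreaRect(c); b=cv2.boxPoints(r); P=plane(p,b,.032)
print("block",P.mean(0),P,[np.linalg.norm(P[i]-P[i-1]) for i in range(4)])
print("dial",plane(p,[(378,225)],.04))
cv2.imwrite('pics/c.png',cv2.resize(im[160:275,215:410,::-1],None,fx=4,fy=4,interpolation=2))
```

```text
board [ 25  84 169] [169 160 113]
wood [ 13 152 141] [141  93  57]
block [ 17  13 134] [134 131 127]
((348.6007080078125, 213.745849609375), (89.29737854003906, 69.41596984863281), 9.727579116821289) [[298.72958 240.4108 ]
 [310.45834 171.99289]
 [398.47183 187.0809 ]
 [386.74307 255.49881]]
[[ 4.76676187e-01  3.95168355e-02  1.20000000e-02]
 [ 6.93039633e-01  2.77508054e-04  1.20000000e-02]
 [ 6.40515714e-01 -2.77646502e-01  1.20000000e-02]
 [ 4.25875267e-01 -2.31706881e-01  1.20000000e-02]] [np.float64(0.275940279260667), np.float64(0.21989285048867482), np.float64(0.2828436271920971), np.float64(0.21950164059528854)]
jig [ 0.5590267  -0.11738976  0.012     ] yaw -0.18678369321457558
block [0.45533474 0.21968486 0.032     ] [[0.49651526 0.25495907 0.032     ]
 [0.50520795 0.20146647 0.032     ]
 [0.41403122 0.18466964 0.032     ]
 [0.40558451 0.23764425 0.032     ]] [np.float64(0.0925645912572858), np.float64(0.054194290874497134), np.float64(0.09271099695824506), np.float64(0.05364378455197546)]
dial [[ 0.51792263 -0.20389418  0.04      ]]
```

View pics/c.png

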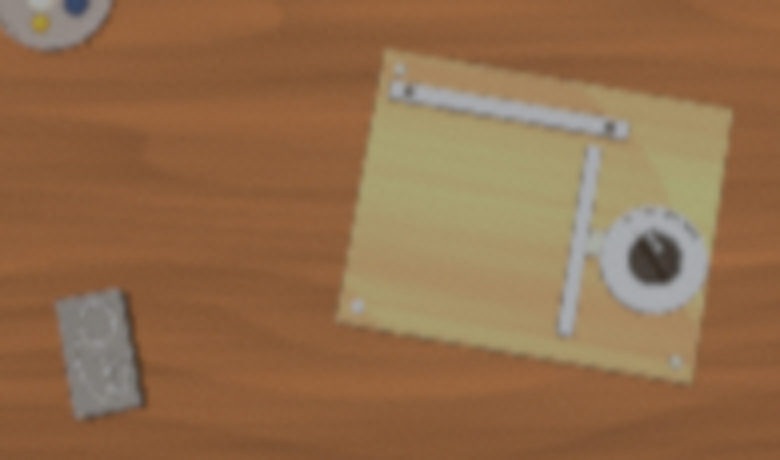

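The crop shows the dial's white-lined end pointing up and slightly left. The block lies with its long axis near world +x and its grey face up. I'll move above the dial.

```bash
cat >> h.py <<'E'
def go(pos,psi,rv=None,tp=None):
    "slide(mm)/dr to bring TCP to pos, pointing down, tool x axis at world yaw psi"
    s=read_state(); T=R(s['orientation'] if rv is None else rv); t=s['tool_pos'] if tp is None else np.array(tp)
    x=np.array([np.cos(psi),np.sin(psi),0]); z=np.array([0,0,-1.]); G=np.c_[x,np.cross(z,x),z]
    print('yaw now',round(float(np.arctan2(T[1,0],T[0,0])),4),'q6',s['q'][5].round(3),'slide',(T.T@(np.array(pos)-t)*1000).round(1),'dr',cv2.Rodrigues(T.T@G)[0].ravel().round(3))
E
python3 - <<'E'
from h import *
go([.518,-.204,.33],.4); go([.518,-.204,.33],.4+np.pi);print(camera_params('wrist'))
E
```

```text
yaw now 0.3388 q6 -0.085 slide [ 420.7 -235.1   74.3] dr [-0.002 -0.    -0.061]
yaw now 0.3388 q6 -0.085 slide [ 420.7 -235.1   74.3] dr [-0.00e+00  2.00e-03  3.08e+00]
{'fx': 309.70691628693146, 'fy': 309.70691628693146, 'cx': 319.74705676118316, 'cy': 201.30800760016854, 'rvec': array([-2.39506249,  1.69350837,  0.21074225]), 'tvec': array([-0.59957423, -0.02811931,  0.38879805])}
```

Emit:
{"fn": "servo_tool", "kwargs": {"increments": [{"slide": [210,-117,37],"dr": [0,0,-0.03],"jaw": 0},{"slide": [210,-117,37],"dr": [0,0,-0.03],"jaw": 0},{"slide": [210,-117,37],"dr": [0,0,-0.03],"jaw": 0},{"slide": [210,-117,37],"dr": [0,0,-0.03],"jaw": 0},{"slide": [210,-117,37],"dr": [0,0,-0.03],"jaw": 0},{"slide": [421,-235,74],"dr": [0,0,-0.06],"jaw": 0},{"slide": [421,-235,74],"dr": [0,0,-0.06],"jaw": 0},{"slide": [421,-235,74],"dr": [0,0,-0.06],"jaw": 0},{"slide": [421,-235,74],"dr": [0,0,-0.06],"jaw": 0},{"slide": [421,-235,74],"dr": [0,0,-0.06],"jaw": 0},{"slide": [421,-235,74],"dr": [0,0,-0.06],"jaw": 0},{"slide": [421,-235,74],"dr": [0,0,-0.06],"jaw": 0},{"slide": [421,-235,74],"dr": [0,0,-0.06],"jaw": 0}]}}

```text
t: 1.4
tool_pos: [0.518, -0.2049, 0.3306]
orientation: [3.079, 0.622, -0.001]
force: [-0.1, -0.3, 0.3]
opening: 0.093
gripper_force: 0.0
```

Run:
```python
from h import *
s=read_state();print(s['t'],s['tool_pos'],s['orientation'])
p=camera_params('wrist');im,d=read_camera('wrist');np.savez('w1.npz',im=im,d=d,**p);cv2.imwrite('pics/w1.png',im[...,::-1])
```

```text
1.4 [ 0.51796047 -0.2048773   0.33057322] [ 3.07941256e+00  6.21789497e-01 -1.10489213e-03]
```

View pics/w1.png

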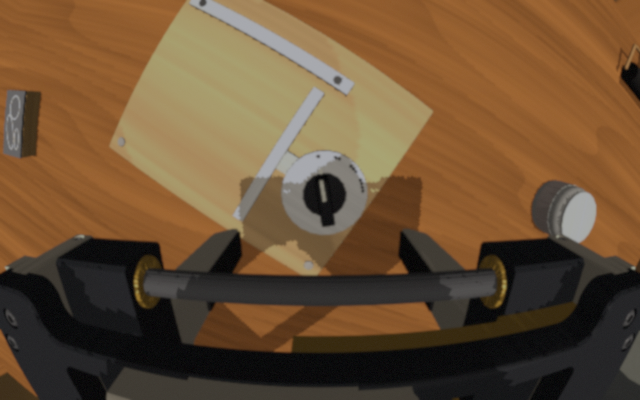

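The wrist view shows the plate centred near (325,192). The white line runs (322,178)-(325,203), the side stop (318,90)-(238,217), and the back stop from (195,3) to (350,90).

Run:
```python
from h import *
z=np.load('w1.npz'); p={k:z[k] for k in('fx','fy','cx','cy','rvec','tvec')}; im=z['im']; hsv=cv2.cvtColor(im,cv2.COLOR_RGB2HSV)
f=lambda m:m.astype(np.uint8)
yy,xx=np.mgrid[:400,:640]
# plate: light pixels round dial -> rays to z .02
near=np.hypot(xx-325,yy-192)<50
blk=f((hsv[...,2]<60)&(np.hypot(xx-325,yy-195)<35))
print('dial dark px',blk.sum())
# side stop and back stop
g=f((hsv[...,1]<45)&(hsv[...,2]>90)&~near&(yy<222)&(yy>0)&(xx>150)&(xx<400))
n,l,st,ce=cv2.connectedComponentsWithStats(g)
for i in range(1,n):
    if st[i,4]>400:
        v,u=np.nonzero(l==i); P=plane(p,np.c_[u,v],.02,True)[:,:2].astype(np.float32)
        r=cv2.minAreaRect(P*1000); b=cv2.boxPoints(r); vx=cv2.fitLine(P,2,0,.01,.01).ravel(); print(st[i],r,'dir',np.arctan2(vx[1],vx[0])%np.pi,'\n',b.round(1))
w=f(near&(hsv[...,1]<45)&(hsv[...,2]>90)&(np.hypot(xx-325,yy-192)>24))
v,u=np.nonzero(w);P=plane(p,np.c_[u,v],.02,True)[:,:2].astype(np.float32);print('plate',cv2.minEnclosingCircle(P*1000))
w=f((np.hypot(xx-324,yy-190)<18)&(hsv[...,2]>100));v,u=np.nonzero(w);P=plane(p,np.c_[u,v],.06,True)[:,:2].astype(np.float32);vx=cv2.fitLine(P,2,0,.01,.01).ravel();print('line',len(P),P.mean(0),np.arctan2(vx[1],vx[0]),cv2.minAreaRect(P*1000))
print(plane(p,[(322,178),(327,224)],.06,True))
```

```text
dial dark px 1359
[ 190    1  164   94 2529] ((640.8536376953125, -99.05081176757812), (188.9618377685547, 14.403885841369629), 79.28681945800781) dir 1.3885036 
 [[ 616.2 -190.5]
 [ 630.4 -193.2]
 [ 665.5   -7.6]
 [ 651.3   -4.9]]
[ 233   87   91  133 2031] ((537.3416748046875, -154.35447692871094), (18.67562484741211, 149.42449951171875), 79.35111236572266) dir 2.9554605 
 [[ 462.2 -149.7]
 [ 609.  -177.3]
 [ 612.5 -159. ]
 [ 465.6 -131.4]]
plate ((524.1054077148438, -205.1317138671875), 44.539710998535156)
line 77 [ 0.5326731 -0.2012728] 0.5588391 ((534.3712768554688, -199.26364135742188), (23.175941467285156, 4.967803955078125), 30.320112228393555)
[[ 0.5415331  -0.19733707  0.06      ]
 [ 0.5067268  -0.21672254  0.06      ]]
```

Run:
```python
from h import *
go([.524,-.206,.215],.545)
```

```text
yaw now 0.3975 q6 0.704 slide [  5.5   3.  115.8] dr [ 0.     0.    -0.147]
```

Emit:
{"fn": "servo_tool", "kwargs": {"increments": [{"slide": [5.5,3,30],"dr": [0,0,-0.14],"jaw": 0},{"slide": [5.5,3,60],"dr": [0,0,-0.147],"jaw": 0},{"slide": [5.5,3,90],"dr": [0,0,-0.147],"jaw": 0},{"slide": [5.5,3,105],"dr": [0,0,-0.147],"jaw": 0},{"slide": [5.5,3,115],"dr": [0,0,-0.147],"jaw": 0},{"slide": [5.5,3,115],"dr": [0,0,-0.147],"jaw": 0.5},{"slide": [5.5,3,115],"dr": [0,0,-0.147],"jaw": 0.8},{"slide": [5.5,3,115],"dr": [0,0,-0.147],"jaw": 1},{"slide": [5.5,3,115],"dr": [0,0,-0.147],"jaw": 1},{"slide": [5.5,3,115],"dr": [0,0,-0.147],"jaw": 1},{"slide": [5.5,3,115],"dr": [0,0,-0.147],"jaw": 1},{"slide": [5.5,3,115],"dr": [0,0,-0.147],"jaw": 1}], "force": 35}}

```text
t: 2.65
tool_pos: [0.5247, -0.2049, 0.2159]
orientation: [3.025, 0.847, 0.0]
force: [0.0, 0.6, -0.5]
opening: 0.0414
gripper_force: 0.0
```

Emit:
{"fn": "servo_tool", "kwargs": {"increments": [{"slide": [0,0,0],"dr": [0,0,0],"jaw": 1},{"slide": [0,0,0],"dr": [0,0,0],"jaw": 1},{"slide": [0,0,0],"dr": [0,0,0],"jaw": 1},{"slide": [0,0,0],"dr": [0,0,0],"jaw": 1},{"slide": [0,0,0],"dr": [0,0,0],"jaw": 1},{"slide": [0,0,0],"dr": [0,0,0],"jaw": 1},{"slide": [0,0,0],"dr": [0,0,0],"jaw": 1},{"slide": [0,0,0],"dr": [0,0,0],"jaw": 1}]}}

```text
t: 3.45
tool_pos: [0.5248, -0.2054, 0.2158]
orientation: [3.024, 0.846, 0.001]
force: [3.3, -4.6, -4.3]
opening: 0.0118
gripper_force: 35.0
```

Emit:
{"fn": "servo_tool", "kwargs": {"increments": [{"slide": [0,0,0],"dr": [0,0,0.1],"jaw": 1},{"slide": [0,0,0],"dr": [0,0,0.2],"jaw": 1},{"slide": [0,0,0],"dr": [0,0,0.3],"jaw": 1},{"slide": [0,0,0],"dr": [0,0,0.4],"jaw": 1},{"slide": [0,0,0],"dr": [0,0,0.5],"jaw": 1},{"slide": [0,0,0],"dr": [0,0,0.6],"jaw": 1},{"slide": [0,0,0],"dr": [0,0,0.7],"jaw": 1},{"slide": [0,0,0],"dr": [0,0,0.8],"jaw": 1},{"slide": [0,0,0],"dr": [0,0,0.88],"jaw": 1},{"slide": [0,0,0],"dr": [0,0,0.94],"jaw": 1},{"slide": [0,0,0],"dr": [0,0,0.98],"jaw": 1},{"slide": [0,0,0],"dr": [0,0,0.98],"jaw": 1},{"slide": [0,0,0],"dr": [0,0,0.98],"jaw": 1},{"slide": [0,0,0],"dr": [0,0,0.98],"jaw": 1},{"slide": [0,0,0],"dr": [0,0,0.98],"jaw": 1}]}}

```text
t: 4.95
tool_pos: [0.5248, -0.2084, 0.2158]
orientation: [3.061, -0.677, 0.006]
force: [5.3, -23.0, -13.7]
opening: 0.012
gripper_force: 35.0
```

Emit:
{"fn": "servo_tool", "kwargs": {"increments": [{"slide": [0,0,0],"dr": [0,0,0],"jaw": 0.6},{"slide": [0,0,0],"dr": [0,0,0],"jaw": 0.5},{"slide": [0,0,0],"dr": [0,0,0],"jaw": 0.5},{"slide": [0,0,0],"dr": [0,0,0],"jaw": 0.5},{"slide": [0,0,0],"dr": [0,0,0],"jaw": 0.5},{"slide": [0,0,-30],"dr": [0,0,0],"jaw": 0},{"slide": [0,0,-70],"dr": [0,0,0],"jaw": 0},{"slide": [0,0,-115],"dr": [0,0,0],"jaw": 0},{"slide": [0,0,-115],"dr": [0,0,0],"jaw": 0},{"slide": [0,0,-115],"dr": [0,0,0],"jaw": 0}]}}

```text
t: 5.95
tool_pos: [0.5252, -0.205, 0.3325]
orientation: [3.067, -0.676, 0.005]
force: [0.2, -0.1, 0.5]
opening: 0.0815
gripper_force: 0.0
```

Run:
```python
from h import *
p=camera_params('wrist');im,d=read_camera('wrist');np.savez('w2.npz',im=im,d=d,**p)
hsv=cv2.cvtColor(im,cv2.COLOR_RGB2HSV);yy,xx=np.mgrid[:400,:640]
th=.545;c=R(p['rvec'])@np.array([.524,-.206,.06])+np.array(p['tvec']).ravel()
t=np.arctan2(np.hypot(c[0],c[1]),c[2]);u0=p['cx']+p['fx']*t*c[0]/np.hypot(c[0],c[1]);v0=p['cy']+p['fy']*t*c[1]/np.hypot(c[0],c[1]);print(u0,v0)
w=(np.hypot(xx-u0,yy-v0)<18)&(hsv[...,2]>100);v,u=np.nonzero(w);P=plane(p,np.c_[u,v],.06,True)[:,:2].astype(np.float32)
vx=cv2.fitLine(P,2,0,.01,.01).ravel();a=np.arctan2(vx[1],vx[0]);print('line',len(P),P.mean(0),a,'v=',.75-(a+.185),cv2.minAreaRect(P*1000))
x,y=int(u0),int(v0);cv2.imwrite('pics/w2.png',cv2.resize(im[max(0,y-75):y+75,x-100:x+100,::-1],None,fx=4,fy=4,interpolation=2))
```

```text
321.8587621012958 208.46342394821622
line 158 [ 0.523559   -0.20220453] -1.0153636 v= 1.5803635 ((523.4932861328125, -203.0264892578125), (24.310850143432617, 28.04874610900879), 86.87016296386719)
```

View pics/w2.png

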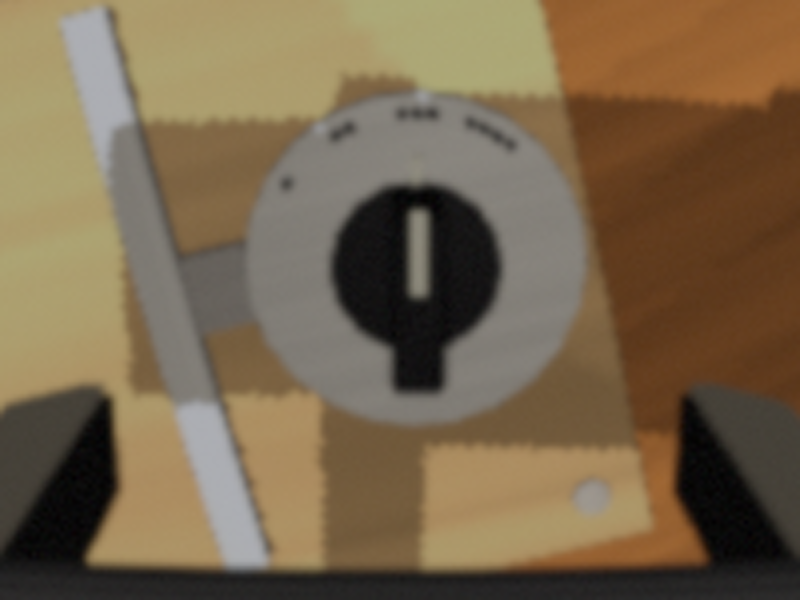

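The line's outer end (419,190) points straight at the three dots (418,113), so the dial is at 3. My numeric line fit picked up stray pixels, so I'm ignoring it. Next is the block.

Run:
```python
from h import *
go([.43,.2197,.33],.18)
```

```text
yaw now -0.4339 q6 1.542 slide [-264.2 -345.3    0.6] dr [-0.    -0.    -0.614]
```

Emit:
{"fn": "servo_tool", "kwargs": {"increments": [{"slide": [-264,-345,0],"dr": [0,0,-0.61],"jaw": 0},{"slide": [-264,-345,0],"dr": [0,0,-0.61],"jaw": 0},{"slide": [-264,-345,0],"dr": [0,0,-0.61],"jaw": 0},{"slide": [-264,-345,0],"dr": [0,0,-0.61],"jaw": 0},{"slide": [-264,-345,0],"dr": [0,0,-0.61],"jaw": 0},{"slide": [-264,-345,0],"dr": [0,0,-0.61],"jaw": 0},{"slide": [-264,-345,0],"dr": [0,0,-0.61],"jaw": 0},{"slide": [-264,-345,0],"dr": [0,0,-0.61],"jaw": 0},{"slide": [-264,-345,0],"dr": [0,0,-0.61],"jaw": 0},{"slide": [-264,-345,0],"dr": [0,0,-0.61],"jaw": 0},{"slide": [-264,-345,0],"dr": [0,0,-0.61],"jaw": 0},{"slide": [-264,-345,0],"dr": [0,0,-0.61],"jaw": 0}]}}

```text
t: 7.2
tool_pos: [0.4301, 0.2182, 0.3295]
orientation: [3.129, 0.275, -0.003]
force: [-0.2, -0.2, 0.1]
opening: 0.0928
gripper_force: 0.0
```

Run:
```python
from h import *
p=camera_params('wrist');im,d=read_camera('wrist');np.savez('w3.npz',im=im,d=d,**p)
hsv=cv2.cvtColor(im,cv2.COLOR_RGB2HSV);cv2.imwrite('pics/w3.png',im[...,::-1])
m=((hsv[...,1]<70)&(hsv[...,2]>60)).astype(np.uint8)
n,l,st,ce=cv2.connectedComponentsWithStats(m)
for i in range(1,n):
    if st[i,4]>500:
        v,u=np.nonzero(l==i);P=plane(p,np.c_[u,v],.032,True)[:,:2].astype(np.float32);print(st[i],cv2.minAreaRect(P*1000))
go([.43,.2197,.33],.18)
```

```text
[ 544   26   87   94 1236] ((636.0848999023438, -83.39740753173828), (187.77406311035156, 26.446897506713867), 77.21086120605469)
[ 120   35   67   92 3934] ((517.2730712890625, 402.88818359375), (58.95338821411133, 91.88321685791016), 82.90534210205078)
[ 582  115   55  104 1939] ((528.88525390625, -174.1254119873047), (111.61809539794922, 144.17550659179688), 79.62295532226562)
[ 295  123   57   97 5279] ((455.30194091796875, 219.47897338867188), (88.88224792480469, 50.549964904785156), 10.189545631408691)
[178 230  59  42 989] ((352.8707580566406, 319.706787109375), (22.523723602294922, 83.4095458984375), 50.4068489074707)
[403 230  60  42 990] ((392.90521240234375, 95.14505767822266), (84.3189697265625, 22.955881118774414), 58.565040588378906)
[   5  236   86   77 1290] ((242.478759765625, 573.6436767578125), (98.72299194335938, 254.93162536621094), 26.561044692993164)
[ 550  236   85   67 1229] ((384.86151123046875, -185.53448486328125), (258.2806396484375, 82.56548309326172), 83.73685455322266)
[ 144  274   64   70 1984] ((279.4822692871094, 350.46148681640625), (99.49373626708984, 71.96564483642578), 36.871421813964844)
[432 298  37  30 826] ((322.8985595703125, 48.42061233520508), (40.767459869384766, 44.07381057739258), 9.292430877685547)
[ 106  368  313   32 5176] ((134.31735229492188, 292.70941162109375), (91.44755554199219, 517.521240234375), 18.26930046081543)
yaw now 0.1745 q6 1.759 slide [-0.1 -1.7 -0.2] dr [ 0.001  0.002 -0.005]
```

View pics/w3.png

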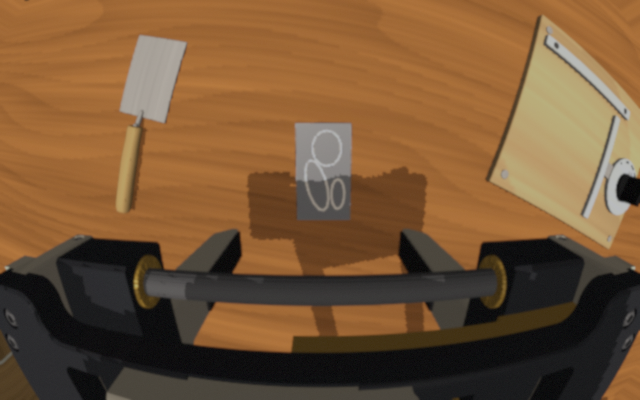

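The block is at pixels (295-351, 123-220), face up, with the knife well clear of it. The measured centre is (0.4553, 0.2195) with yaw 0.178.

Run:
```python
from h import *
go([.4553,.2195,.199],.178)
```

```text
yaw now 0.1745 q6 1.759 slide [ 25.    2.8 130.8] dr [ 0.001  0.002 -0.003]
```

Emit:
{"fn": "servo_tool", "kwargs": {"increments": [{"slide": [25,3,45],"dr": [0.001,0.002,-0.003],"jaw": 0},{"slide": [25,3,85],"dr": [0.001,0.002,-0.003],"jaw": 0},{"slide": [25,3,115],"dr": [0.001,0.002,-0.003],"jaw": 0},{"slide": [25,3,130],"dr": [0.001,0.002,-0.003],"jaw": 0.1},{"slide": [25,3,130.5],"dr": [0.001,0.002,-0.003],"jaw": 0.2},{"slide": [25,3,130.5],"dr": [0.001,0.002,-0.003],"jaw": 1},{"slide": [25,3,130.5],"dr": [0.001,0.002,-0.003],"jaw": 1},{"slide": [25,3,130.5],"dr": [0.001,0.002,-0.003],"jaw": 1},{"slide": [25,3,130.5],"dr": [0.001,0.002,-0.003],"jaw": 1},{"slide": [25,3,130.5],"dr": [0.001,0.002,-0.003],"jaw": 1},{"slide": [25,3,130.5],"dr": [0.001,0.002,-0.003],"jaw": 1},{"slide": [25,3,130.5],"dr": [0.001,0.002,-0.003],"jaw": 1},{"slide": [25,3,130.5],"dr": [0.001,0.002,-0.003],"jaw": 1},{"slide": [25,3,130.5],"dr": [0.001,0.002,-0.003],"jaw": 1}], "force": 30}}

```text
t: 8.65
tool_pos: [0.456, 0.2206, 0.2015]
orientation: [-3.128, -0.281, -0.006]
force: [-0.2, -1.5, 6.7]
opening: 0.0498
gripper_force: 30.0
```

Run:
```python
from h import *
s=read_state();print({k:s[k] for k in('t','tool_pos','force','opening','gripper_force')})
# corner in world from the w1 measurement (outer edges on top plane), jig yaw
yaw=-.185; ex=np.array([np.cos(yaw),np.sin(yaw)]); ey=np.array([-ex[1],ex[0]])
z=np.load('w2.npz'); p={k:z[k] for k in('fx','fy','cx','cy','rvec','tvec')}; im=z['im']; hsv=cv2.cvtColor(im,cv2.COLOR_RGB2HSV);yy,xx=np.mgrid[:400,:640]
P=plane(p,np.c_[xx.ravel(),yy.ravel()],.02,True)[:,:2]; X=(P@ex).reshape(400,640);Y=(P@ey).reshape(400,640)
g=(hsv[...,1]<45)&(hsv[...,2]>60)&(yy<230)
o=np.array([.524,-.206]); dx,dy=o@ex,o@ey
for n,m in(("side",g&(abs(X-dx)<.05)&(abs(Y-dy-.07)<.04)&(Y-dy>.046)),("back",g&(X-dx>.05))):
    v,u=np.nonzero(m);
    if len(v)<50: print(n,len(v));continue
    a=X[m];b=Y[m]
    print(n,len(v),'X',np.percentile(a,[1,5,50,95,99]).round(4),'Y',np.percentile(b,[1,5,50,95,99]).round(4))
print('w1 back inner X',np.array([[.6162,-.1905],[.6513,-.0049]])@ex,'w1 side inner Y',np.array([[.6125,-.1590],[.4656,-.1314]])@ey, 'dial',dx,dy)
```

```text
{'t': 8.65, 'tool_pos': array([0.45604525, 0.22062694, 0.20146713]), 'force': array([-0.19398521, -1.4891484 ,  6.65768212]), 'opening': 0.049828900508696615, 'gripper_force': 29.999429807066917}
side 949 X [0.5349 0.5384 0.5646 0.5992 0.6022] Y [-0.0596 -0.0576 -0.0476 -0.0413 -0.0406]
back 9674 X [0.6047 0.6114 0.6537 0.7124 0.7197] Y [-0.6355 -0.6054 -0.3715  0.3402  0.3753]
w1 back inner X [0.64072713 0.64108772] w1 side inner Y [-0.04361961 -0.04351232] dial 0.5529515812370178 -0.10609688406113407
```

Run:
```python
from h import *
yaw=-.185; ex=np.array([np.cos(yaw),np.sin(yaw)]); ey=np.array([-ex[1],ex[0]])
w=lambda X,Y,z:[*(ex*X+ey*Y),z]
print(w(.604,.018,.28)); go(w(.604,.018,.28),yaw+np.pi/2)
```

```text
[np.float64(0.5970045329841646), np.float64(-0.09341085373959272), 0.28]
yaw now 0.179 q6 1.741 slide [ 83.1 334.  -78.5] dr [ 0.002 -0.004 -1.207]
```

Emit:
{"fn": "servo_tool", "kwargs": {"increments": [{"slide": [0,0,-25],"dr": [0,0,0],"jaw": 1},{"slide": [0,0,-60],"dr": [0,0,0],"jaw": 1},{"slide": [10,30,-78],"dr": [0,0,-0.1],"jaw": 1},{"slide": [20,60,-78],"dr": [0,0,-0.2],"jaw": 1},{"slide": [28,95,-78],"dr": [0,0,-0.32],"jaw": 1},{"slide": [36,130,-78],"dr": [0,0,-0.44],"jaw": 1},{"slide": [44,165,-78],"dr": [0,0,-0.56],"jaw": 1},{"slide": [52,200,-78],"dr": [0,0,-0.68],"jaw": 1},{"slide": [60,235,-78],"dr": [0,0,-0.8],"jaw": 1},{"slide": [68,270,-78],"dr": [0,0,-0.92],"jaw": 1},{"slide": [75,300,-78],"dr": [0,0,-1.03],"jaw": 1},{"slide": [80,320,-78],"dr": [0,0,-1.12],"jaw": 1},{"slide": [83,334,-78],"dr": [0.002,-0.004,-1.18],"jaw": 1},{"slide": [83,334,-78],"dr": [0.002,-0.004,-1.207],"jaw": 1},{"slide": [83,334,-78],"dr": [0.002,-0.004,-1.207],"jaw": 1},{"slide": [83,334,-78],"dr": [0.002,-0.004,-1.207],"jaw": 1},{"slide": [83,334,-78],"dr": [0.002,-0.004,-1.207],"jaw": 1}]}}

```text
t: 10.35
tool_pos: [0.5961, -0.0926, 0.278]
orientation: [-2.416, -2.006, 0.003]
force: [0.4, 1.0, -1.2]
opening: 0.0499
gripper_force: 30.0
```

Run:
```python
from h import *
s=read_state();print({k:s[k] for k in('t','tool_pos','force','opening','gripper_force')})
yaw=-.185; ex=np.array([np.cos(yaw),np.sin(yaw)]); ey=np.array([-ex[1],ex[0]])
go([*(ex*.604+ey*.018),.211],yaw+np.pi/2)
im,d=read_camera('wrist');cv2.imwrite('pics/w4.png',im[...,::-1])
```

```text
{'t': 10.35, 'tool_pos': array([ 0.59610883, -0.09255544,  0.27802326]), 'force': array([ 0.4415087 ,  1.01483167, -1.22847365]), 'opening': 0.04990227074113434, 'gripper_force': 29.99989114701748}
yaw now 1.3859 q6 -0.054 slide [-0.7  1.2 67. ] dr [-0.002  0.     0.   ]
```

View pics/w4.png

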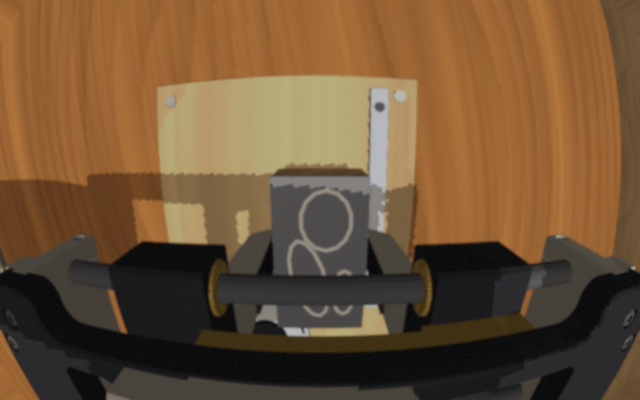

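The block is held square in the gripper, with its far edge at (272-369,175) and the back stop clear to its right. I'll lower it in steps.

Emit:
{"fn": "servo_tool", "kwargs": {"increments": [{"slide": [0,0,25],"dr": [-0.002,0,0],"jaw": 1},{"slide": [0,0,45],"dr": [-0.002,0,0],"jaw": 1},{"slide": [0,0,56],"dr": [-0.002,0,0],"jaw": 1},{"slide": [0,0,60],"dr": [-0.002,0,0],"jaw": 1},{"slide": [0,0,61],"dr": [-0.002,0,0],"jaw": 1},{"slide": [0,0,62],"dr": [-0.002,0,0],"jaw": 1},{"slide": [0,0,62],"dr": [-0.002,0,0],"jaw": 1}]}}

```text
t: 11.1
tool_pos: [0.5967, -0.0936, 0.2171]
orientation: [2.416, 2.006, 0.001]
force: [0.5, -0.7, -2.0]
opening: 0.0496
gripper_force: 30.0
```

Emit:
{"fn": "servo_tool", "kwargs": {"increments": [{"slide": [0,0,1],"dr": [0,0,0],"jaw": 1},{"slide": [0,0,2],"dr": [0,0,0],"jaw": 1},{"slide": [0,0,3],"dr": [0,0,0],"jaw": 1},{"slide": [0,0,3],"dr": [0,0,0],"jaw": 1},{"slide": [0,0,3],"dr": [0,0,0],"jaw": 1}]}}

```text
t: 11.6
tool_pos: [0.5963, -0.0936, 0.2135]
orientation: [2.417, 2.006, -0.0]
force: [-1.1, 0.2, 2.9]
opening: 0.05
gripper_force: 30.0
```

Emit:
{"fn": "servo_tool", "kwargs": {"increments": [{"slide": [-2,2,0],"dr": [0,0,0],"jaw": 1},{"slide": [-4,4,0],"dr": [0,0,0],"jaw": 1},{"slide": [-6,6,0],"dr": [0,0,0],"jaw": 1},{"slide": [-8,8,0],"dr": [0,0,0],"jaw": 1},{"slide": [-9,9,0],"dr": [0,0,0],"jaw": 1},{"slide": [-9,9.5,0],"dr": [0,0,0],"jaw": 1},{"slide": [-9,10,0],"dr": [0,0,0],"jaw": 1},{"slide": [-9,10,0],"dr": [0,0,0],"jaw": 1}]}}

```text
t: 12.4
tool_pos: [0.6045, -0.1042, 0.2135]
orientation: [-2.417, -2.007, 0.001]
force: [-3.7, 1.9, 7.0]
opening: 0.0497
gripper_force: 30.0
```

```bash
cat > st.py <<'E'
from h import *
s=read_state();T=R(s['orientation']);yaw=-.185; ex=np.array([np.cos(yaw),np.sin(yaw)]); ey=np.array([-ex[1],ex[0]])
t=s['tool_pos'][:2];print('t',round(s['t'],2),'X',(t@ex).round(4),'Y',(t@ey).round(4),'z',s['tool_pos'][2].round(4),'Ftool',(T.T@s['force']).round(1),'Mtool',(T.T@s['wrist_torque']).round(2),'yaw',np.arctan2(T[1,0],T[0,0]).round(4),s['opening'].round(4))
E
python3 st.py
```

```text
Traceback (most recent call last):
  File "st.py", line 3, in <module>
    t=s['tool_pos'][:2];print('t',round(s['t'],2),'X',(t@ex).round(4),'Y',(t@ey).round(4),'z',s['tool_pos'][2].round(4),'Ftool',(T.T@s['force']).round(1),'Mtool',(T.T@s['wrist_torque']).round(2),'yaw',np.arctan2(T[1,0],T[0,0]).round(4),s['opening'].round(4))
                                                                                                                                                                                                                                            ^^^^^^^^^^^^^^^^^^
AttributeError: 'float' object has no attribute 'round'
```

Emit:
{"fn": "servo_tool", "kwargs": {"increments": [{"slide": [0,0,-1],"dr": [0,0,0],"jaw": 1},{"slide": [0,0.7,-1],"dr": [0,0,0],"jaw": 1},{"slide": [0,1.4,-1],"dr": [0,0,0],"jaw": 1},{"slide": [0,2,-1],"dr": [0,0,0],"jaw": 1},{"slide": [0,2,-1],"dr": [0,0,0],"jaw": 1}]}}

```text
t: 12.9
tool_pos: [0.6064, -0.1046, 0.2138]
orientation: [-2.417, -2.007, 0.001]
force: [0.7, -0.2, -1.7]
opening: 0.05
gripper_force: 30.0
```

```bash
sed -i "s/,s\['opening'\].round(4))/)/" st.py; python3 st.py
```

```text
t 12.9 X 0.6153 Y 0.0087 z 0.2138 Ftool [-0.1  0.7  1.7] Mtool [-0.05 -0.03  0.02] yaw 1.3858
```

Emit:
{"fn": "servo_tool", "kwargs": {"increments": [{"slide": [0,0.5,0.4],"dr": [0,0,0],"jaw": 1},{"slide": [0,1,0.4],"dr": [0,0,0],"jaw": 1},{"slide": [0,1.5,0.4],"dr": [0,0,0],"jaw": 1},{"slide": [0,1.5,0.4],"dr": [0,0,0],"jaw": 1}]}}

```text
t: 13.3
tool_pos: [0.6073, -0.1047, 0.2136]
orientation: [-2.416, -2.006, 0.003]
force: [-6.9, 1.0, 4.3]
opening: 0.0497
gripper_force: 30.0
```

```bash
python3 st.py
```

```text
t 13.3 X 0.6162 Y 0.0087 z 0.2136 Ftool [-0.3 -7.  -4.3] Mtool [1.07 0.01 0.11] yaw 1.3857
```

Emit:
{"fn": "servo_tool", "kwargs": {"increments": [{"slide": [-0.7,0,0],"dr": [0,0,0],"jaw": 1},{"slide": [-1.4,0,0],"dr": [0,0,0],"jaw": 1},{"slide": [-2.1,0,0],"dr": [0,0,0],"jaw": 1},{"slide": [-2.8,0,0],"dr": [0,0,0],"jaw": 1},{"slide": [-2.8,0,0],"dr": [0,0,0],"jaw": 1}]}}

```text
t: 13.8
tool_pos: [0.6069, -0.1062, 0.2136]
orientation: [-2.415, -2.005, -0.0]
force: [-3.7, 8.2, 3.5]
opening: 0.0494
gripper_force: 30.0
```

```bash
python3 st.py
```

```text
t 13.8 X 0.6161 Y 0.0072 z 0.2136 Ftool [ 7.4 -5.1 -3.5] Mtool [1.03 1.21 0.17] yaw 1.386
```

Emit:
{"fn": "servo_tool", "kwargs": {"increments": [{"slide": [-0.5,0,-0.3],"dr": [0,0,0],"jaw": 1},{"slide": [-1,0,-0.3],"dr": [0,0,0],"jaw": 1},{"slide": [-1,0,-0.3],"dr": [0,0,0],"jaw": 1}]}}

```text
t: 14.1
tool_pos: [0.6069, -0.1065, 0.2136]
orientation: [-2.414, -2.005, -0.002]
force: [-3.6, 11.1, 1.1]
opening: 0.05
gripper_force: 30.0
```

```bash
python3 st.py
```

```text
t 14.1 X 0.6161 Y 0.0069 z 0.2136 Ftool [10.3 -5.5 -1. ] Mtool [0.77 1.87 0.24] yaw 1.3862
```

Emit:
{"fn": "servo_tool", "kwargs": {"increments": [{"slide": [0,0,0.2],"dr": [0,0,0],"jaw": 1},{"slide": [0,0.5,0.4],"dr": [0,0,0],"jaw": 1},{"slide": [0,1,0.4],"dr": [0,0,0],"jaw": 1},{"slide": [0,1.5,0.4],"dr": [0,0,0],"jaw": 1},{"slide": [0,1.5,0.4],"dr": [0,0,0],"jaw": 1},{"slide": [0,1.5,0.4],"dr": [0,0,0],"jaw": 1}], "force": 45}}

```text
t: 14.7
tool_pos: [0.6075, -0.1066, 0.2136]
orientation: [-2.412, -2.003, 0.001]
force: [-11.7, 12.8, 11.4]
opening: 0.0501
gripper_force: 45.0
```

```bash
python3 st.py
```

```text
t 14.7 X 0.6168 Y 0.007 z 0.2136 Ftool [ 10.4 -13.9 -11.3] Mtool [2.32 1.83 0.32] yaw 1.3862
```

Emit:
{"fn": "servo_tool", "kwargs": {"increments": [{"slide": [0,0,-0.4],"dr": [0,0,0],"jaw": 1},{"slide": [0,0,-0.8],"dr": [0,0,0],"jaw": 1},{"slide": [0,0,-0.8],"dr": [0,0,0],"jaw": 1},{"slide": [0,0,-0.8],"dr": [0,0,0],"jaw": 1}]}}

```text
t: 15.1
tool_pos: [0.6075, -0.1066, 0.2136]
orientation: [-2.412, -2.003, 0.001]
force: [-8.8, 11.8, 5.1]
opening: 0.0494
gripper_force: 45.0
```

```bash
python3 st.py
python3 - <<'E'
from h import *
im,d=read_camera('wrist');cv2.imwrite('pics/w5.png',im[...,::-1])
E
```

```text
t 15.1 X 0.6168 Y 0.007 z 0.2136 Ftool [ 10.  -10.8  -5. ] Mtool [1.71 1.82 0.33] yaw 1.3862
```

View pics/w5.png

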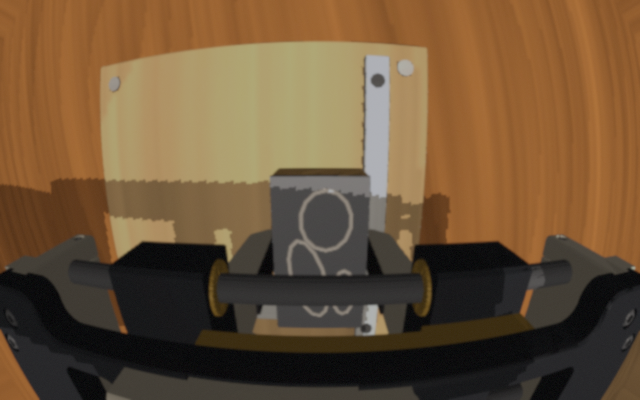

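The block is unchanged in the grip and flat, with its edge at (272-369,175) along the back stop (inner edge near x=365). I'll add a little side push and ease the downward load.

Emit:
{"fn": "servo_tool", "kwargs": {"increments": [{"slide": [0,0,-0.3],"dr": [0,0,0],"jaw": 1},{"slide": [-0.5,0.2,-0.3],"dr": [0,0,0],"jaw": 1},{"slide": [-1,0.5,-0.3],"dr": [0,0,0],"jaw": 1},{"slide": [-1,0.5,-0.3],"dr": [0,0,0],"jaw": 1},{"slide": [-1,0.5,-0.3],"dr": [0,0,0],"jaw": 1}]}}

```text
t: 15.65
tool_pos: [0.6077, -0.107, 0.2137]
orientation: [-2.411, -2.003, 0.001]
force: [-8.9, 15.1, 5.2]
opening: 0.0496
gripper_force: 45.0
```

```bash
python3 st.py
python3 - <<'E'
from h import *
z=np.load('top.npz');p=camera_params('wrist');yaw=-.185; ex=np.array([np.cos(yaw),np.sin(yaw)]); ey=np.array([-ex[1],ex[0]])
im=cv2.imread('pics/w5.png')
for n,uv,h in(("block right top edge",[(369,182),(368,225)],.044),("block left",[(272,182)],.044),("block far",[(320,176)],.044),("stop inner edge",[(365,80),(364,150)],.02)):
    P=plane(p,uv,h,True)[:,:2];print(n,np.c_[P@ex,P@ey].round(4).tolist())
E
```

```text
t 15.65 X 0.617 Y 0.0066 z 0.2137 Ftool [ 13.2 -11.5  -5. ] Mtool [1.94 2.44 0.37] yaw 1.3864
block right top edge [[0.6412, 0.0473], [0.6416, 0.0249]]
block left [[0.5932, 0.0471]]
block far [[0.6169, 0.0501]]
stop inner edge [[0.6417, 0.101], [0.6416, 0.0612]]
```

Emit:
{"fn": "servo_tool", "kwargs": {"increments": [{"slide": [0,0.2,-0.5],"dr": [0,0,0],"jaw": 1},{"slide": [-0.3,0.5,-0.5],"dr": [0,0,0],"jaw": 1},{"slide": [-0.3,0.5,-0.5],"dr": [0,0,0],"jaw": 1},{"slide": [-0.3,0.5,-0.5],"dr": [0,0,0],"jaw": 1},{"slide": [-0.3,0.5,-0.5],"dr": [0,0,0],"jaw": 1},{"slide": [-0.3,0.5,-0.5],"dr": [0,0,0],"jaw": 1},{"slide": [-0.3,0.5,-0.5],"dr": [0,0,0],"jaw": 1}]}}

```text
t: 16.35
tool_pos: [0.6079, -0.1071, 0.2138]
orientation: [-2.41, -2.002, 0.001]
force: [-9.5, 16.3, 3.9]
opening: 0.0492
gripper_force: 45.0
```

```bash
python3 st.py
python3 - <<'E'
from h import *
im,d=read_camera('top');cv2.imwrite('pics/t2.png',cv2.resize(im[150:270,280:440,::-1],None,fx=5,fy=5,interpolation=2))
E
```

```text
t 16.35 X 0.6172 Y 0.0065 z 0.2138 Ftool [ 14.3 -12.4  -3.8] Mtool [2.06 2.65 0.38] yaw 1.3865
```

View pics/t2.png

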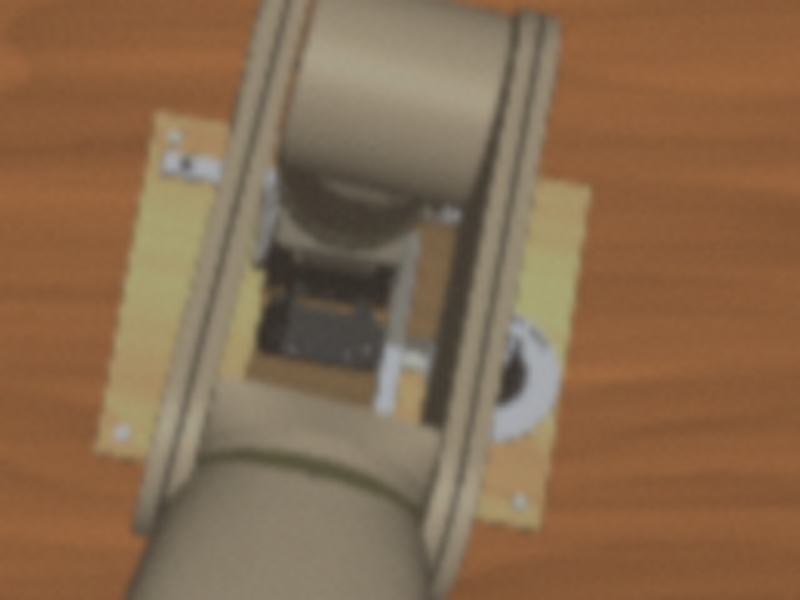

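The arm partly hides the dial. The side load has stayed near 14 N, below the 20 N that would turn it, and the block sits flush on both measured stop lines. I'm handing the job in.

```bash
python3 -c "
from plant import *
print(close_job())"
```

```text
the job is handed in; nothing more can be done
None
```

I turned the dial to setting 3 and handed the job in with the block flat in the corner, still gripped and pressed on both stops with about 12 N (back) and 14 N (side) at the wrist; the hand-in returned no verdict, and the dial was last seen clearly before the block was pushed in.

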